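# Clip the contact pickup onto the sound box

## Robot

A 6-joint arm with a two-finger parallel gripper is mounted at the origin on the work surface. World frame = base frame: x ahead of the robot, y to its left, z up, the work surface at z = 0. Lengths are in mm, angles in degrees, forces in N, time in s.
With the tool pointing down it reaches from about 350 to 850 mm from the base axis. Payload 8.1 kg.
Tool frame: the origin (TCP) lies midway between the tips of the shut fingers; the grasp point (between the pads) lies 19 mm behind it; z points along the fingers, x is the direction in which the jaws open and shut, and the axes are right-handed (so a half turn about z gives the same grasp; the last joint's range is limited). The gripper opens to 85 mm and grips with 20 to 120 N. Pads are 22 mm wide; open, the fingers measure 114 mm over their backs; the gripper's body (76 mm by 85 mm) begins 54 mm behind the grasp point. The pads swing forward as they close: fully open they stand 13 mm farther back than shut.
Start: joints at [65.523, 7.471, 85.268, -0, 87.261, -4.893], TCP at [201.089, 565.304, 231.292] pointing down, gripper open.
Joint ranges: [-169.43, 169.43], [-51.17, 129.36], [1.28, 143.12], [-76.62, 256.62], [0, 156.53], [-152.29, 152.29]. Speed limits (degrees/s): [136.94, 136.94, 159.86, 180, 180, 180].

## Interface

Orientations are given as [roll, pitch, yaw] about the fixed x, y, z axes, in that order (R = Rz(yaw) Ry(pitch) Rx(roll)).
In Python, from bench import monitor, cams, r gives the robot as it stands.
- The arm moves only by the tool jog_arm, never from a script. Its arguments are lists of equal length, an entry for each row: "offset": the shift along the tool's x, y, z in mm, a list of three; "delta_rot": the turn, a rotation vector about the tool's x, y, z in degrees, a list of three; "jaw": the opening in per cent of the stroke, from 0 (shut) to 100 (fully open). In form: {"offset": [[x, y, z], ...], "delta_rot": [[rx, ry, rz], ...], "jaw": [jaw, ...]}. A call has 1 to 20 rows; each row shifts and turns the pose as measured when the row begins, along the tool's axes as they then stand; what a row does not reach is not made up. A row lasts 1/10 s, in which the tool goes at most 50 mm and 8.59 degrees, less where a joint would pass 70% of its speed; a pose out of reach is approached as far as the arm can. A call is refused whole if a number of a shift passes 50 or a number of a turn 8.59, either way. A call with a gripper value outside its range is refused whole. The fingers move at their own pace and stop on an object; "newtons" is the grip in N (left out, the last holds). Time passes only in rows, so rows that do not move let the fingers close. It gives the time, the measured TCP pose, the force and the opening at its end, in the units of the state.
- monitor.sense(): the state, without advancing time (a new reading comes with each control period).
- cams.snapshot(name): name is "side" or "top"; returns (picture, depth): 384x512x3 uint8, red, green, blue; 384x512 float32, mm along the optical axis (not along the pixel's ray), 0 where there is no reading.
- cams.camera_model(name): a dict with "K" (3x3 intrinsics, pixels), "camera_from_world" (4x4, takes a point from world to camera coordinates). Camera axes: x right, y down, z forward; pixel columns grow to the right and rows downward; lengths in mm; the calibration is good to about 2 mm. A picture is of the moment at which its call begins. camera_model takes no time and is no camera call.
- r.hand_in(): hands the job in, once; it reports no verdict.
The state is a dict: "time": time; "joint_pos": joint angles; "qd": joint speeds; "joint_efforts": joint torques, N m; "tool_pos": TCP position; "tcp_rot": TCP orientation; "ft_force": force on the tool from outside, world axes, zero at the start; "wrist_torque": the same for the moment, N m; "finger_gap": finger opening in mm.
Only numpy, scipy, OpenCV 4.12 (cv2) and the standard library are available. Lean on these libraries where they do the work, as an engineer would, in place of code of your own. Each camera call takes 0.05 s, during which the arm holds its last target.

## Task

Fit the flat black contact pickup into the steel spring clip on the lid of the wooden sound box: press the clip's tail right down with one fingertip to open its jaw and, still holding it down, push the pickup along the lid beneath the jaw with the other fingertip until it is fully home against the stop, then let the tail up so that the jaw grips it. Only press and push: do not lift or tip the pickup, and leave the other things on the lid and table where they are.

Things in the scene. Friction and masses are not known exactly. Their poses are not given: they have to be found in the camera images.
- soundbox: closed wooden box, fast to the table; lid 166 (x) x 286 (y) mm, its top 50 mm above the origin (under the centre). The pickup's track runs along box y at box x -15 mm; it is pushed to +y, between two strips 4 mm high, 35 mm apart, from 4 to 40 mm to -y of the clip's pin. Tines (14 mm high) at the -y end; two rods 18 mm high at box x 29..53, y 89..131
- clip_pin (a point): centre of the clip's hinge pin, 12 mm above the lid, fixed to the box; axes as the box's. The pin lies along the box's x, the clip's tail reaches to +y of it, its jaw to -y. Ears at x +-18 mm reach 18 mm above the lid
- clip (a joint): clip's turn, rad: 0 jaw shut, tail slanting up to 24 mm above the lid; 0.6 tail flat on the lid, its end stop, jaw edge 10 mm up; 0.38 when gripping the pickup. Front of the jaw is 16 mm to -y of the pin, swinging out to 19 mm as it opens. The spring takes about 4 N at clip_tail to open fully and shuts the jaw when let go; the pickup cannot force a shut jaw open
- clip_tail (a point): point on the top of the clip's steel tail, in the middle of its width, 30 mm from the pin; it moves with the tail. The tail is a flat sheet 28 mm wide, 2.5 mm thick, from 8 to 46 mm from the pin; pressed down it lies level, its top 2.5 mm above the lid, so that a fingertip can slide along it
- home (a point): where the pickup's centre must come to be, fixed to the box: 24 mm to -y of the pin and 3.5 mm above the lid; there the pickup's front end meets the 6 mm high steel stop, 3 mm to -y of the pin
- pickup: flat black plastic case 30 (x) x 42 (y) x 7 (z) mm, 30 g, lying on the lid in line with the clip, its front end 4 to 14 mm outside the shut jaw; origin under its centre. Its -y end is the one to push
- battery: bystander: block battery 26 x 46 x 17 mm lying on the lid; origin under its centre
- bell: bystander: small brass bell, 34 mm across, 28 mm high, on the lid; origin under its centre
- plug: bystander: steel plug adaptor, 11 mm across, 36 mm high, standing on the lid; origin under its centre
- palette_knife: bystander on the table: palette knife with a black handle, lying
- screwdriver: bystander on the table: screwdriver, lying
- glass_slide: bystander on the table: glass tube 25 mm across, 60 mm high, standing
- rosin_jar: bystander on the table: amber jar 54 mm across, 50 mm high
- bow: bystander on the table: wooden bow 0.6 m long, lying beyond the box
Things that resemble listed ones, but are neither listed nor needed, are in the scene too. Leave any orange, purple or turquoise look-alike of the pickup alone.

How it is judged (in metres and radians):
On the way, in this order (a step that is already met when the one before it is completed fails the run):
1. the clip's tail is held down, jaw open, with the pickup still outside (value of joint clip above 0.43 rad and y of pickup in the frame of home below -0.008 m), for 0.1 s.
2. the pickup is pushed home under the jaw while the tail is still held down (value of joint clip above 0.41 rad and y of pickup in the frame of home above -0.004 m), for 0.1 s.
At the end, for the whole second after the job is handed in: The pickup lies flat on the lid with its front end within 4 mm of the stop, square with the track (within 0.2 rad and 5 mm), at rest, and the released clip grips it (clip at 0.30 to 0.42 rad) (y of pickup in the frame of home between -0.004 and 0.003 m and x of pickup in the frame of home between -0.005 and 0.005 m and angle between the y axis of pickup and the y axis of soundbox, either way round below 0.2 rad and angle between pickup's own z axis and vertical below 0.08 rad and value of joint clip between 0.3 and 0.42 rad and linear speed of pickup below 0.01 m/s); the robot touches nothing.
It fails at once if the pickup is lifted off the lid or tipped (z of pickup in the frame of soundbox above 0.056 m or z of pickup in the frame of soundbox below 0.04 m or angle between pickup's own z axis and vertical above 0.3 rad).
It fails at once if a bystander is moved more than 20 mm (distance of any of battery, bell, plug, palette_knife, screwdriver, glass_slide, rosin_jar, bow from where it was at the start of the episode above 0.02 m).
It also fails if it takes over 32 s, if anything falls off the work surface, if the arm or the gripper's body presses on something with over 40 N, if the wrist force passes 120 N, or if a joint passes its speed limit or range.

## Working session

There is one attempt and no reset: what is moved stays moved. The work goes in short steps, Python scripts to look and compute and a tool call to move; the robot and the scene stay as the last step left them, time stands still between calls to the robot, and variables do not carry over. Pictures are saved under pics/ and viewed, and the job is handed in when it is done.

Besides the shell and the picture viewer there is one more tool, called after ">>>" in YAML: its name, and indented under it one key for each argument. jog_arm: Moves the arm, as the interface text tells. Its arguments: {"type":"object","properties":{"offset":{"type":"array","items":{"type":"array","items":{"type":"number"}}},"delta_rot":{"type":"array","items":{"type":"array","items":{"type":"number"}}},"jaw":{"type":"array","items":{"type":"number"}},"newtons":{"type":"number"}},"required":["offset","delta_rot","jaw"]}

```bash
mkdir -p pics; ls; python3 - <<'E'
from bench import monitor,cams,r
import cv2,numpy as np
s=monitor.sense();print(s)
for n in("top","side"):
    p,d=cams.snapshot(n);np.save(f"pics/{n}_d0.npy",d);cv2.imwrite(f"pics/{n}0.png",p[:,:,::-1])
    m=cams.camera_model(n);print(n,np.round(m["K"],1).tolist(),np.round(m["camera_from_world"],4).tolist())
E
```

```text
pics
{'time': 0.0, 'joint_pos': array([ 6.55206832e+01,  7.51734115e+00,  8.53294234e+01, -1.48502367e-05,
        8.72614679e+01, -4.89134994e+00]), 'qd': array([-0.11080831, -0.00492871,  0.06228878, -0.06236516, -0.00171934,
        0.01043151]), 'joint_efforts': array([-1.08735101e-03, -5.69415343e+01, -5.00541544e+01, -2.98358373e-04,
        1.50267337e-02,  1.77766810e-05]), 'tool_pos': array([200.88446221, 564.78515217, 230.21977302]), 'tcp_rot': array([-1.79990786e+02,  1.07839558e-01,  7.04120425e+01]), 'ft_force': array([-0.55043059,  0.728748  , -0.10859496]), 'wrist_torque': array([0.04606755, 0.0249501 , 0.01428046]), 'finger_gap': 84.9937930919665}
top [[401.9, 0.0, 264.1], [0.0, 401.9, 185.8], [0.0, 0.0, 1.0]] [[-0.0102, -0.9999, 0.0014, 3.5446], [-0.9806, 0.0097, -0.1957, 602.4134], [0.1956, -0.0034, -0.9807, 965.9744], [0.0, 0.0, 0.0, 1.0]]
side [[489.3, 0.0, 260.8], [0.0, 489.3, 190.3], [0.0, 0.0, 1.0]] [[-0.9816, -0.1908, 0.0124, 576.8189], [-0.1105, 0.5134, -0.851, 140.137], [0.156, -0.8367, -0.525, 1153.0847], [0.0, 0.0, 0.0, 1.0]]
```

View pics/top0.png

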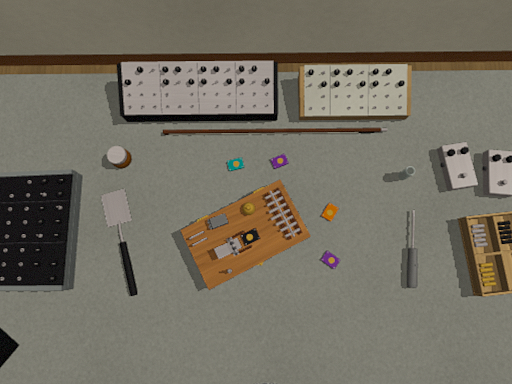

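View pics/side0.png

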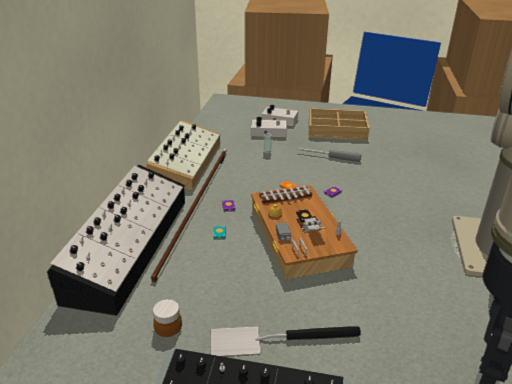

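```bash
python3 - <<'E'
import cv2
a=cv2.imread("pics/top0.png")[170:300,165:325];cv2.imwrite("pics/c1.png",cv2.resize(a,None,fx=4.9,fy=4.5 if 0 else 4.6,interpolation=cv2.INTER_CUBIC)) 
a=cv2.imread("pics/side0.png")[175:285,235:370];cv2.imwrite("pics/c2.png",cv2.resize(a,None,fx=5,fy=5,interpolation=cv2.INTER_CUBIC))
E
```

```text
(no output)
```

View pics/c1.png

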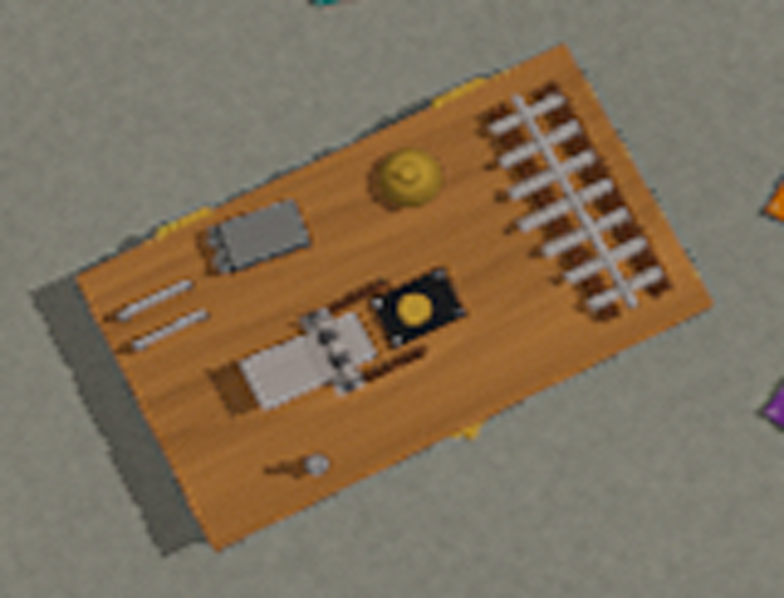

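View pics/c2.png

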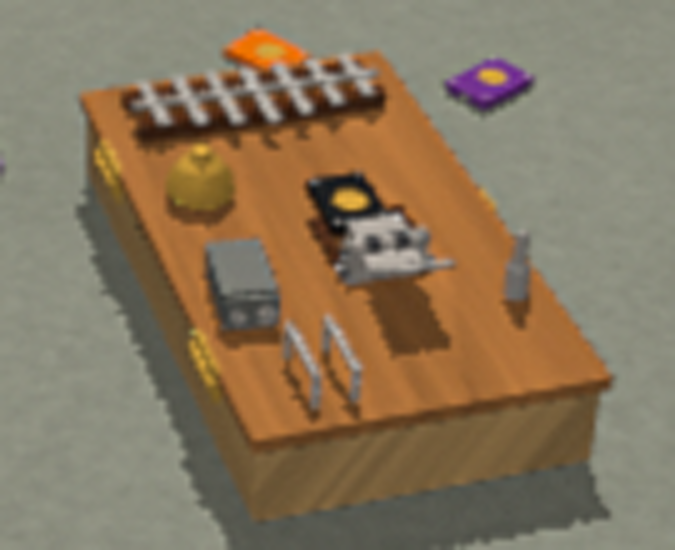

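```bash
cat >h.py <<'E'
import numpy as np,cv2
from bench import cams
def cloud(n,d):
    m=cams.camera_model(n);K=m["K"];T=np.array(m["camera_from_world"])
    v,u=np.mgrid[:384,:512]
    P=np.stack([(u-K[0][2])/K[0][0]*d,(v-K[1][2])/K[1][1]*d,d],-1)
    return (P-T[:3,3])@T[:3,:3]
def ray(n,uv,z):
    m=cams.camera_model(n);K=np.array(m["K"]);T=np.array(m["camera_from_world"])
    c=-T[:3,:3].T@T[:3,3];uv=np.atleast_2d(uv).astype(float)
    dr=np.c_[uv,np.ones(len(uv))]@np.linalg.inv(K).T@T[:3,:3]
    return c+dr*((z-c[2])/dr[:,2])[:,None]
def proj(n,P):
    m=cams.camera_model(n);K=np.array(m["K"]);T=np.array(m["camera_from_world"])
    q=np.atleast_2d(P)@T[:3,:3].T+T[:3,3];q=q@K.T;return q[:,:2]/q[:,2:]
E
python3 - <<'E'
from h import *
for n,roi in(("top",(170,300,165,325)),("side",(170,290,235,370))):
    d=np.load(f"pics/{n}_d0.npy");W=cloud(n,d);img=cv2.imread(f"pics/{n}0.png")
    m=np.zeros((384,512),bool);a,b,c,e=roi;m[a:b,c:e]=1
    m&=(W[...,2]>38)&(W[...,2]<85)&(W[...,0]<640)
    lab,k=cv2.connectedComponents(m.astype(np.uint8))
    l=np.argmax(np.bincount(k[m]));m=(k==l)
    print(n,"lid z med",np.median(W[...,2][m]),m.sum())
    ys,xs=np.nonzero(m&(np.abs(W[...,2]-50)<6))
    P=ray(n,np.c_[xs,ys],50.)[:,:2].astype(np.float32)
    r=cv2.minAreaRect(P);print(r,np.round(cv2.boxPoints(r),1).tolist())
E
```

```text
top lid z med 50.63019119254434 7501
((485.7688903808594, 46.19285583496094), (169.8411407470703, 285.552734375), 26.821170806884766) [[345.6000061035156, 135.3000030517578], [474.3999938964844, -119.5], [626.0, -42.900001525878906], [497.1000061035156, 211.89999389648438]]
side lid z med 50.67639810908515 5267
((486.3378601074219, 52.68048095703125), (173.2424774169922, 293.1382141113281), 26.738204956054688) [[343.0, 144.60000610351562], [474.8999938964844, -117.19999694824219], [629.5999755859375, -39.20000076293945], [497.79998779296875, 222.5]]
```

```bash
cat >>h.py <<'E'
C=np.array([485.8,47.0]);YAW=np.radians(26.8)
def tobox(P):
    P=np.asarray(P);d=P[...,:2]-C;c,s=np.cos(YAW),np.sin(YAW)
    return np.stack([d[...,0]*c+d[...,1]*s,-d[...,0]*s+d[...,1]*c,P[...,2]-50],-1)
def toworld(B):
    B=np.asarray(B,float);c,s=np.cos(YAW),np.sin(YAW)
    return np.stack([C[0]+B[...,0]*c-B[...,1]*s,C[1]+B[...,0]*s+B[...,1]*c,B[...,2]+50],-1)
E
python3 - <<'E'
from h import *
for n in("top","side"):
    d=np.load(f"pics/{n}_d0.npy");W=cloud(n,d);img=cv2.imread(f"pics/{n}0.png");B=tobox(W)
    hsv=cv2.cvtColor(img,cv2.COLOR_BGR2HSV)
    reg=(abs(B[...,0]+15)<26)&(B[...,1]>-90)&(B[...,1]<110)&(B[...,2]>-6)&(B[...,2]<40)
    blk=reg&(hsv[...,2]<50)
    blk=blk&(B[...,1]<20)
    ye=reg&(hsv[...,0]>15)&(hsv[...,0]<35)&(hsv[...,1]>120)&(hsv[...,2]>130)&(B[...,2]>3)&(B[...,1]<10)
    for nm,m in(("blk",blk),("yel",ye)):
        k,lab,st,cen=cv2.connectedComponentsWithStats(m.astype(np.uint8))
        for i in range(1,k):
            if st[i,4]<20:continue
            ys,xs=np.nonzero(lab==i);P=tobox(ray(n,np.c_[xs,ys],57.))
            r=cv2.minAreaRect(P[:,:2].astype(np.float32));print(n,nm,st[i],"pix",cen[i].round(1),"rect",np.round(r[0],1),np.round(r[1],1),round(r[2],1),"mean",P.mean(0).round(1))
    g=reg&(hsv[...,1]<50)&(hsv[...,2]>90)
    ys,xs=np.nonzero(g);Q=B[g]
    print(n,"grey",len(Q))
    for y0 in range(-20,100,4):
        q=Q[(Q[:,1]>=y0)&(Q[:,1]<y0+4)]
        if len(q)>2:print(y0,len(q),"x",q[:,0].min().round(1),q[:,0].max().round(1),"z med",np.median(q[:,2]).round(1),q[:,2].max().round(1))
E
```

```text
top blk [241 230  18  15 119] pix [250.  236.5] rect [-16.1  -6. ] [38.8 28.7] 84.7 mean [-16.1  -6.4   7. ]
top yel [246 234   7   6  33] pix [249.4 236.5] rect [-14.9  -4.2] [15.  12.4] 62.6 mean [-15.4  -5.1   7. ]
top grey 341
8 5 x -28.0 -2.4 z med 7.0 8.1
20 5 x -27.3 -5.3 z med 15.4 16.1
24 14 x -28.5 -3.8 z med 16.8 19.2
28 18 x -27.0 -4.1 z med 15.4 18.6
32 20 x -34.8 -1.8 z med 15.8 19.4
36 22 x -38.4 5.0 z med 15.5 18.7
40 18 x -37.9 1.0 z med 15.0 22.2
44 17 x -33.6 5.3 z med 8.9 15.1
48 23 x -36.0 3.3 z med 10.4 15.5
52 17 x -28.7 -3.4 z med 11.1 13.2
56 18 x -28.9 -3.7 z med 13.4 16.7
60 17 x -29.0 -4.7 z med 15.0 18.8
64 19 x -27.7 -2.7 z med 18.4 22.2
68 20 x -29.2 -2.7 z med 21.4 23.4
72 19 x -29.4 -4.7 z med 24.6 29.3
76 21 x -29.5 -2.0 z med 27.0 30.5
80 20 x -29.7 -3.5 z med 31.2 34.3
84 5 x -24.0 -1.6 z med -1.7 0.5
88 4 x -20.6 -4.1 z med 0.6 3.0
side blk [297 210  14  12  55] pix [302.6 214.7] rect [-12.6  -1.9] [43.8 28.3] 86.6 mean [-9.9 -5.3  7. ]
side yel [302 213   7   4  23] pix [304.7 214.5] rect [-15.5  -4.7] [12.6 14.3] 75.2 mean [-14.8  -4.8   7. ]
side grey 202
8 3 x -35.0 -18.2 z med 5.4 5.7
12 3 x -20.4 -0.6 z med 9.9 10.1
20 4 x -33.9 -4.8 z med 14.4 15.2
24 8 x -25.9 -1.1 z med 16.1 17.6
28 11 x -27.0 -2.6 z med 16.1 17.4
32 12 x -23.5 -3.6 z med 16.4 17.6
36 12 x -29.2 7.2 z med 15.7 17.4
40 31 x -36.7 5.9 z med 14.5 19.2
44 31 x -31.6 6.1 z med 11.9 16.8
48 21 x -27.2 4.8 z med 11.6 14.9
52 13 x -23.4 5.4 z med 11.1 13.6
64 5 x -26.8 0.9 z med 18.7 19.2
80 3 x -10.5 -0.7 z med 28.9 29.2
84 10 x -25.3 -1.5 z med 31.8 32.9
```

```bash
python3 - <<'E'
from h import *
for n in("top","side"):
    d=np.load(f"pics/{n}_d0.npy");W=cloud(n,d);img=cv2.imread(f"pics/{n}0.png");B=tobox(W)
    hsv=cv2.cvtColor(img,cv2.COLOR_BGR2HSV)
    for sgn in(-1,1):
        m=(abs((B[...,0]+15)*sgn-18)<3.5)&(B[...,1]>15)&(B[...,1]<70)&(B[...,2]>11)&(B[...,2]<26)
        ys,xs=np.nonzero(m);P=tobox(ray(n,np.c_[xs,ys],66.))
        print(n,sgn,[(int(u),int(v),*np.round(p[:2],0),round(float(B[v,u,2]),0)) for u,v,p in zip(xs,ys,P)])
    # track centreline profile
    print([ (y,np.round(np.median(B[...,2][(abs(B[...,0]+15)<8)&(abs(B[...,1]-y)<1.5)]),1)) for y in range(-45,96,3) if ((abs(B[...,0]+15)<8)&(abs(B[...,1]-y)<1.5)).any()])
pin=[-15,42]
for n in("top","side"):
    img=cv2.imread(f"pics/{n}0.png");pts={"pinL":(-33,42,18),"pinR":(3,42,18)}
    o=(190,200) if n=="top" else (285,190)
    big=cv2.resize(img[o[1]:o[1]+75,o[0]:o[0]+85],None,fx=8,fy=8,interpolation=cv2.INTER_NEAREST)
    def ln(a,b,c):
        q=(proj(n,toworld([a,b]))-np.array(o)+.5)*8;cv2.line(big,tuple(map(int,q[0])),tuple(map(int,q[1])),c,1)
    ln((-33,42,18),(3,42,18),(0,0,255))
    ln((-29,26,15),(-1,26,15),(0,255,0))      #jaw front approx
    ln((-29,80,31),(-1,80,31),(255,0,0))
    for y in(-26.3,15.7): ln((-30,y,7),(0,y,7),(255,255,0))
    cv2.imwrite(f"pics/o_{n}.png",big)
E
```

```text
top -1 [(236, 250, np.float64(-30.0), np.float64(39.0), 17.0), (237, 250, np.float64(-31.0), np.float64(37.0), 17.0), (235, 251, np.float64(-31.0), np.float64(42.0), 15.0), (236, 251, np.float64(-33.0), np.float64(40.0), 15.0), (237, 251, np.float64(-34.0), np.float64(38.0), 17.0), (238, 251, np.float64(-35.0), np.float64(36.0), 17.0), (235, 252, np.float64(-34.0), np.float64(43.0), 18.0), (236, 252, np.float64(-35.0), np.float64(41.0), 21.0), (237, 252, np.float64(-36.0), np.float64(39.0), 14.0), (228, 254, np.float64(-30.0), np.float64(61.0), 14.0), (226, 255, np.float64(-30.0), np.float64(66.0), 19.0)]
top 1 [(230, 237, np.float64(5.0), np.float64(38.0), 15.0), (232, 237, np.float64(3.0), np.float64(34.0), 12.0), (230, 238, np.float64(3.0), np.float64(39.0), 16.0), (231, 238, np.float64(2.0), np.float64(37.0), 19.0), (232, 238, np.float64(0.0), np.float64(35.0), 12.0), (228, 239, np.float64(3.0), np.float64(45.0), 17.0), (229, 239, np.float64(2.0), np.float64(42.0), 22.0), (230, 239, np.float64(0.0), np.float64(40.0), 13.0), (231, 239, np.float64(-1.0), np.float64(38.0), 13.0)]
[(
[... 2761 characters left out ...]
, (0, np.float64(8.0)), (3, np.float64(7.0)), (6, np.float64(7.1)), (9, np.float64(6.4)), (12, np.float64(8.4)), (15, np.float64(9.9)), (24, np.float64(15.0)), (27, np.float64(16.4)), (30, np.float64(16.8)), (33, np.float64(16.3)), (36, np.float64(16.6)), (39, np.float64(16.3)), (42, np.float64(15.9)), (45, np.float64(14.3)), (48, np.float64(13.2)), (51, np.float64(9.6)), (54, np.float64(1.9)), (57, np.float64(1.7)), (60, np.float64(-0.2)), (63, np.float64(0.4)), (66, np.float64(0.1)), (69, np.float64(0.7)), (72, np.float64(0.3)), (75, np.float64(-0.3)), (78, np.float64(1.7)), (81, np.float64(0.5)), (84, np.float64(27.1)), (87, np.float64(1.7)), (90, np.float64(0.5)), (93, np.float64(-0.2))]
```

View pics/o_top.png

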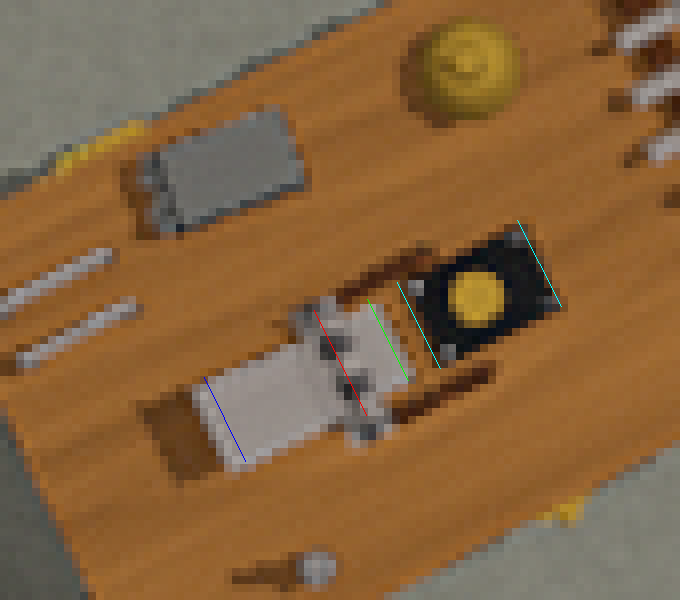

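View pics/o_side.png

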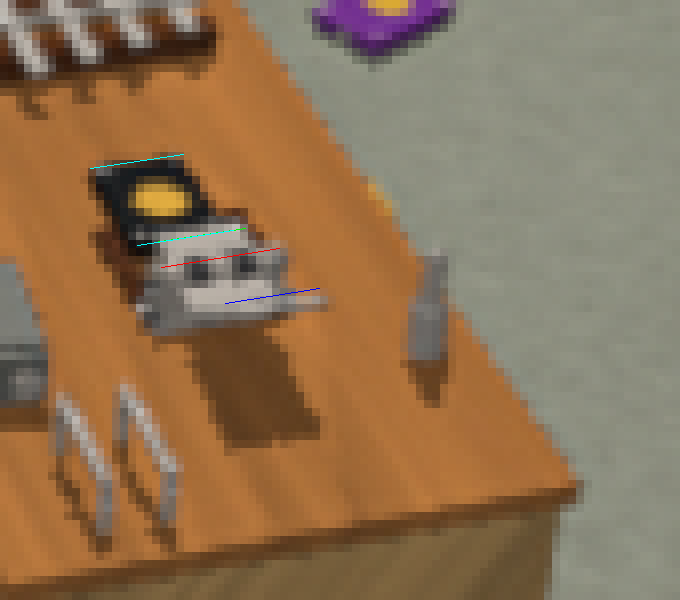

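```bash
cat >>h.py <<'E'
from bench import monitor
from scipy.spatial.transform import Rotation as Ro
def togo(target_xyz,yaw):
    s=monitor.sense();R=Ro.from_euler('xyz',s['tcp_rot'],degrees=True)
    Rt=Ro.from_euler('xyz',[180,0,yaw],degrees=True)
    print("t",round(s['time'],2),"tcp",s['tool_pos'].round(1),"rot",s['tcp_rot'].round(2),"box",tobox(s['tool_pos']).round(1),"F",s['ft_force'].round(1),"gap",s['finger_gap'].round(1),"q",s['joint_pos'].round(0))
    print("offset tool",R.inv().apply(np.array(target_xyz)-s['tool_pos']).round(1),"rotvec",(R.inv()*Rt).as_rotvec(degrees=True).round(2))
E
python3 - <<'E'
from h import *
d=np.load("pics/top_d0.npy");B=tobox(cloud("top",d))
m=(abs(B[...,0]+15)<25)&(B[...,2]>8)&(B[...,2]<40)&(B[...,1]<-28)&(B[...,1]>-140)
print("tines y max",B[...,1][m].max())
T=toworld([-15,13,0]);print("target",T)
s=monitor.sense();p=s['tool_pos'];T[2]=150
N=15;yaw=70.41
step=(T-p)/N
for i in range(N):
    R=Ro.from_euler('xyz',[180,0,yaw],degrees=True);print(R.inv().apply(step).round(1).tolist(),end=",")
    if i<12:yaw+=46.4/12
E
```

```text
tines y max -73.91189121989846
target [466.54980469  51.84045253  50.        ]
[-26.3, 28.2, 5.4],[-28.1, 26.3, 5.4],[-29.8, 24.4, 5.4],[-31.4, 22.3, 5.4],[-32.8, 20.1, 5.4],[-34.1, 17.9, 5.4],[-35.2, 15.5, 5.4],[-36.2, 13.1, 5.4],[-37.0, 10.6, 5.4],[-37.6, 8.1, 5.4],[-38.1, 5.6, 5.4],[-38.4, 3.0, 5.4],[-38.5, 0.4, 5.4],[-38.5, 0.4, 5.4],[-38.5, 0.4, 5.4],
```

The only real pickup candidate is the black case on the lid, at top view (250,237). The look-alikes are orange (330,212), purple (280,160) and (330,260), and turquoise (235,164). The crop shows the black one in line with the clip between the strips, so I'm choosing it.

>>> jog_arm:
  offset:
    - [-26, 28, 5]
    - [-28, 26, 5]
    - [-30, 24, 5]
    - [-31, 22, 5]
    - [-33, 20, 5]
    - [-34, 18, 5]
    - [-35, 15, 5]
    - [-36, 13, 5]
    - [-37, 11, 5]
    - [-38, 8, 5]
    - [-38, 6, 5]
    - [-38, 3, 5]
    - [-38, 0, 5]
    - [-38, 0, 5]
    - [-38, 0, 5]
    - [0, 0, 0]
    - [0, 0, 0]
  delta_rot:
    - [0, 0, -3.87]
    - [0, 0, -3.87]
    - [0, 0, -3.87]
    - [0, 0, -3.87]
    - [0, 0, -3.87]
    - [0, 0, -3.87]
    - [0, 0, -3.87]
    - [0, 0, -3.87]
    - [0, 0, -3.87]
    - [0, 0, -3.87]
    - [0, 0, -3.87]
    - [0, 0, -3.87]
    - [0, 0, 0]
    - [0, 0, 0]
    - [0, 0, 0]
    - [0, 0, 0]
    - [0, 0, 0]
  jaw: [100, 100, 100, 100, 100, 100, 100, 100, 100, 100, 100, 100, 100, 100, 100, 100, 100]

```text
time: 1.8
tool_pos: [477.6, 37.2, 145.8]
tcp_rot: [-179.4, 0.1, 119.0]
ft_force: [-0.8, 0.3, -0.5]
finger_gap: 85.3
```

```bash
python3 - <<'E'
from h import *
T=toworld([-15,13,0]);T[2]=90
togo(T,116.8)
E
```

```text
Traceback (most recent call last):
  File "h.py", line 28, in togo
    print("t",round(s['time'],2),"tcp",s['tool_pos'].round(1),"rot",s['tcp_rot'].round(2),"box",tobox(s['tool_pos']).round(1),"F",s['ft_force'].round(1),"gap",s['finger_gap'].round(1),"q",s['joint_pos'].round(0))
                                                                                                                                                               ^^^^^^^^^^^^^^^^^^^^^
AttributeError: 'float' object has no attribute 'round'
```

```bash
sed -i "s/s\['finger_gap'\].round(1)/round(s['finger_gap'],1)/" h.py; python3 - <<'E'
from h import *
T=toworld([-15,13,0]);T[2]=90
togo(T,116.8)
E
```

```text
t 1.8 tcp [477.6  37.2 145.8] rot [-1.7942e+02  5.0000e-02  1.1899e+02] box [-11.8  -5.1  95.8] F [-0.8  0.3 -0.5] gap 85.3 q [  -1.   -8.  110.   -0.   79. -120.]
offset tool [18.2 -2.  55.8] rotvec [-0.58  0.06  2.19]
```

>>> jog_arm:
  offset:
    - [9, -1, 25]
    - [9, -1, 25]
    - [0, 0, 0]
  delta_rot:
    - [-0.3, 0, 1.1]
    - [-0.3, 0, 1.1]
    - [0, 0, 0]
  jaw: [100, 100, 100]

```text
time: 2.1
tool_pos: [466.4, 53.6, 95.1]
tcp_rot: [179.9, 0.1, 116.8]
ft_force: [-1.6, 0.3, -0.8]
finger_gap: 85.9
```

```bash
python3 - <<'E'
from h import *
T=toworld([-15,13,0]);T[2]=90
togo(T,116.8)
for n in("top","side"):
    p,d=cams.snapshot(n);np.save(f"pics/{n}_d1.npy",d);img=p[:,:,::-1];cv2.imwrite(f"pics/{n}1.png",img)
    o=(190,180) if n=="top" else (260,150)
    img=img[o[1]:o[1]+100,o[0]:o[0]+110];cv2.imwrite(f"pics/k1_{n}.png",cv2.resize(img,None,fx=6,fy=6,interpolation=cv2.INTER_CUBIC))
E
```

```text
t 2.1 tcp [466.4  53.6  95.1] rot [1.7990e+02 7.0000e-02 1.1675e+02] box [-14.3  14.6  45.1] F [-1.6  0.3 -0.8] gap 85.9 q [   0.   -7.  114.   -0.   72. -116.]
offset tool [-1.6 -0.7  5.1] rotvec [ 0.1   0.07 -0.05]
```

View pics/k1_top.png

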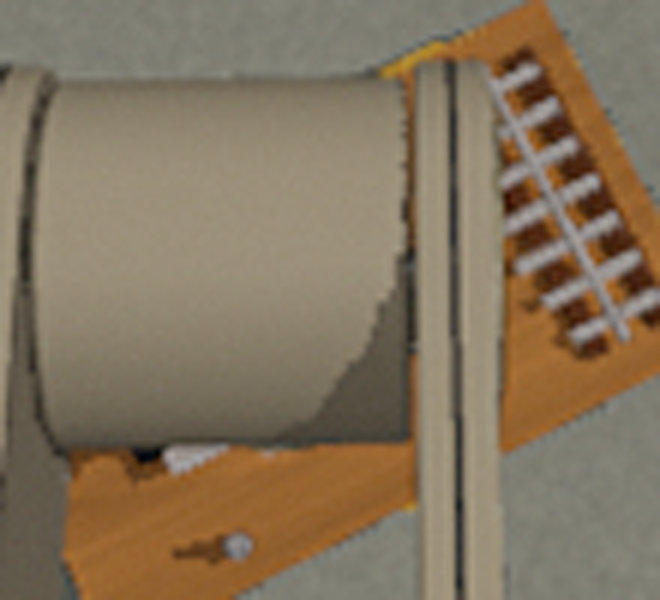

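View pics/k1_side.png

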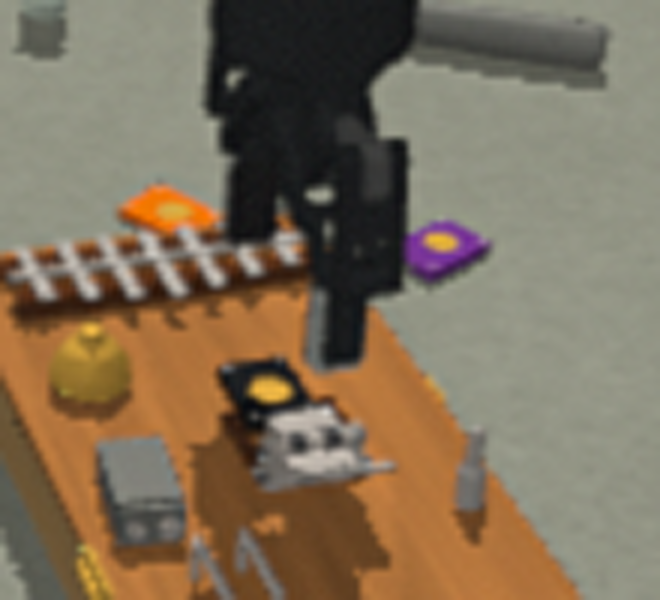

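```bash
python3 - <<'E'
from h import *
d=np.load("pics/side_d1.npy");B=tobox(cloud("side",d));img=cv2.imread("pics/side1.png")
for (u,v) in [(313,208),(318,208),(312,203),(318,203),(319,195),(300,188),(302,187),(300,180)]: print(u,v,img[v,u],B[v,u].round(1))
m=(B[...,2]>52)&(B[...,2]<72)&(abs(B[...,0]+15)<30)&(B[...,1]>0)&(B[...,1]<100)
q=B[m]
for a in range(52,72,3):
    k=q[(q[:,2]>=a)&(q[:,2]<a+3)]
    if len(k):print(a,len(k),"x",k[:,0].min().round(1),k[:,0].max().round(1),"y",k[:,1].min().round(1),np.median(k[:,1]).round(1),k[:,1].max().round(1))
print(proj("side",toworld([[-14.3,72,58],[-25.3,72,58],[-3.3,72,58],[-25.3,57.5,58],[-25,-28,58]])).round(1))
E
```

```text
313 208 [67 70 68] [-5.1 63.7 71.6]
318 208 [26 23 20] [-13.8  70.7  74.6]
312 203 [103 107 103] [-2.8 61.3 83.5]
318 203 [29 26 24] [-13.8  68.5  86.3]
319 195 [33 31 28] [ -8.5  81.8 115.8]
300 188 [23 23 22] [ -8.4 -29.5  67.5]
302 187 [21 20 21] [-12.6 -27.7  70.7]
300 180 [22 21 23] [ -7.  -29.3  89.7]
61 10 x -17.6 -1.5 y 60.2 63.7 65.7
64 6 x -22.3 -0.1 y 59.1 63.3 65.6
67 9 x -21.5 -0.4 y 58.0 69.0 71.0
70 4 x -5.6 -0.2 y 57.9 65.7 68.4
[[317.9 214.6]
 [322.5 213.8]
 [313.2 215.3]
 [320.1 210.3]
 [306.6 190.8]]
```

>>> jog_arm:
  offset:
    - [-1, -0.7, 5]
    - [0, 0, 10]
    - [0, 0, 10]
    - [0, 0, 5]
    - [0, 0, 5]
    - [0, 0, 0]
  delta_rot:
    - [0, 0, 0]
    - [0, 0, 0]
    - [0, 0, 0]
    - [0, 0, 0]
    - [0, 0, 0]
    - [0, 0, 0]
  jaw: [100, 100, 100, 100, 100, 100]

```text
time: 2.8
tool_pos: [472.7, 51.8, 64.9]
tcp_rot: [179.3, 0.4, 116.9]
ft_force: [0.3, 0.2, -0.4]
finger_gap: 85.1
```

```bash
cat >snap.py <<'E'
import sys
from h import *
k=sys.argv[1]
T=toworld([-15,13.5,0]);T[2]=38
togo(T,116.8)
n="side"
p,d=cams.snapshot(n);np.save(f"pics/{n}_d{k}.npy",d);img=p[:,:,::-1];cv2.imwrite(f"pics/{n}{k}.png",img)
o=(265,165)
img=img[o[1]:o[1]+75,o[0]:o[0]+90];cv2.imwrite(f"pics/k{k}_{n}.png",cv2.resize(img,None,fx=8,fy=8,interpolation=cv2.INTER_CUBIC))
E
python3 snap.py 2
```

```text
t 2.8 tcp [472.7  51.8  64.9] rot [179.35   0.4  116.92] box [-9.6 10.2 14.9] F [ 0.3  0.2 -0.4] gap 85.1 q [   0.   -4.  115.   -0.   68. -117.]
offset tool [ 3.5 -5.7 26.8] rotvec [0.65 0.4  0.13]
```

View pics/k2_side.png

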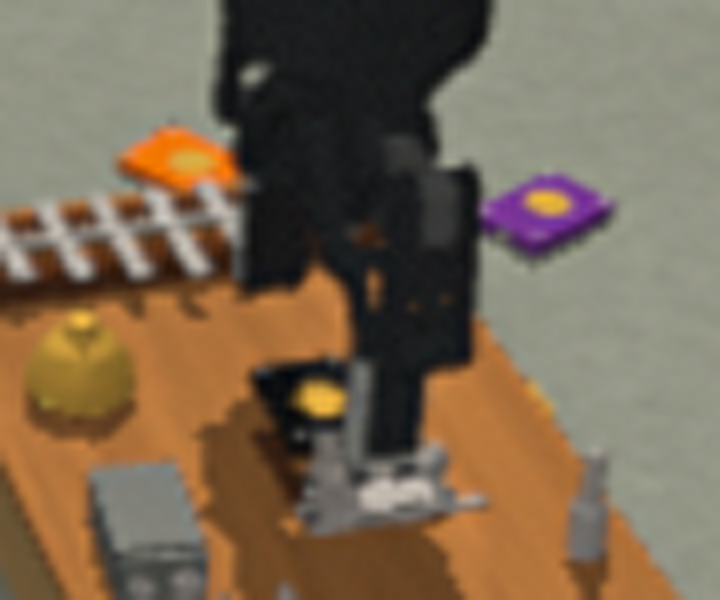

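>>> jog_arm:
  offset:
    - [3, -5, 0]
    - [0, 0, 0]
  delta_rot:
    - [0.6, 0.4, 0]
    - [0, 0, 0]
  jaw: [100, 100]

```text
time: 3.05
tool_pos: [466.8, 52.2, 65.5]
tcp_rot: [180.0, -0.0, 116.9]
ft_force: [-0.5, 0.2, 0.3]
finger_gap: 85.3
```

```bash
cat >st.py <<'E'
from h import *
T=toworld([-15,13.5,0]);T[2]=38
togo(T,116.8)
E
python3 st.py
```

```text
t 3.05 tcp [466.8  52.2  65.5] rot [ 1.7997e+02 -2.0000e-02  1.1692e+02] box [-14.6  13.2  15.5] F [-0.5  0.2  0.3] gap 85.3 q [   0.   -4.  115.    0.   69. -117.]
offset tool [ 0.3 -0.4 27.5] rotvec [ 0.03 -0.02  0.12]
```

>>> jog_arm:
  offset:
    - [0, 0, 4]
    - [0, 0, 4]
    - [0, 0, 4]
    - [0, 0, 0]
  delta_rot:
    - [0, 0, 0]
    - [0, 0, 0]
    - [0, 0, 0]
    - [0, 0, 0]
  jaw: [100, 100, 100, 100]

```text
time: 3.45
tool_pos: [467.3, 52.2, 53.1]
tcp_rot: [179.9, 0.0, 116.9]
ft_force: [-0.2, -0.6, 0.9]
finger_gap: 85.6
```

```bash
python3 snap.py 3
```

```text
t 3.45 tcp [467.3  52.2  53.1] rot [1.7990e+02 2.0000e-02 1.1692e+02] box [-14.2  13.    3.1] F [-0.2 -0.6  0.9] gap 85.6 q [   0.   -3.  116.    0.   67. -117.]
offset tool [ 0.5 -0.8 15.1] rotvec [0.1  0.02 0.12]
```

View pics/k3_side.png

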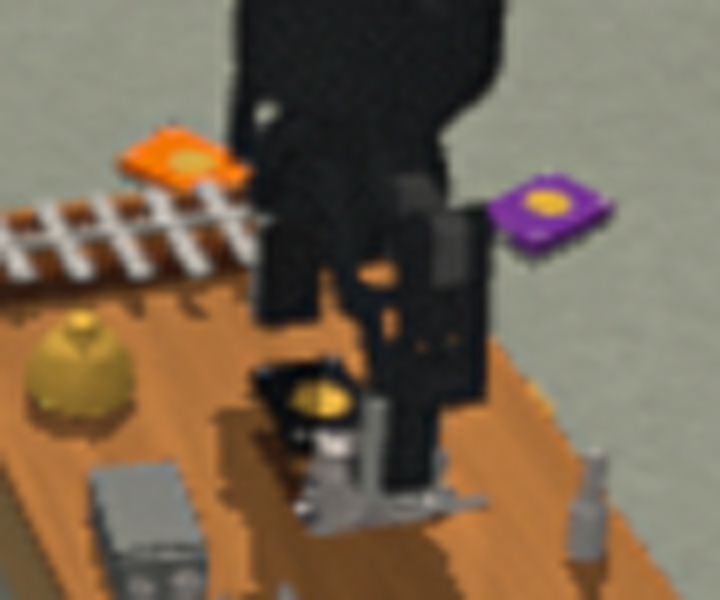

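```bash
python3 - <<'E'
from h import *
d=np.load("pics/side_d3.npy");B=tobox(cloud("side",d))
for v in range(196,211): print(v,[tuple(B[v,u].round(0).astype(int)) for u in (298,301,304,307)])
print(proj("side",toworld([[-26,-30,17],[-4,-30,17],[-15,-26.5,7]])).round(1))
for v in (220,222,224,226,228): print(v,[tuple(B[v,u].round(0).astype(int)) for u in (311,314,316,318)])
E
```

```text
196 [(np.int64(-5), np.int64(-30), np.int64(45)), (np.int64(-12), np.int64(-28), np.int64(45)), (np.int64(-20), np.int64(-30), np.int64(43)), (np.int64(3), np.int64(44), np.int64(92))]
197 [(np.int64(-4), np.int64(-28), np.int64(44)), (np.int64(-12), np.int64(-29), np.int64(42)), (np.int64(-20), np.int64(-29), np.int64(41)), (np.int64(4), np.int64(47), np.int64(91))]
198 [(np.int64(-5), np.int64(-29), np.int64(41)), (np.int64(-13), np.int64(-32), np.int64(37)), (np.int64(-20), np.int64(-29), np.int64(38)), (np.int64(4), np.int64(48), np.int64(89))]
199 [(np.int64(-5), np.int64(-29), np.int64(38)), (np.int64(-12), np.int64(-28), np.int64(37)), (np.int64(-20), np.int64(-29), np.int64(35)), (np.int64(4), np.int64(47), np.int64(86))]
200 [(np.int64(-5), np.int64(-29), np.int64(35)), (np.int64(-13), np.int64(-30), np.int64(32)), (np.int64(-21), np.int64(-29), np.int64(32)), (np.int64(4), np.int64(49), np.int64(85))]
201 [(np.int64(-6), np.int64(-31), np.int64(31)), (np.int64(-13), np.int64(-29), np.int64(30)), (np.int64(-22), np.int64(-32), np.int64(27)), (np.int64(3), np.int64(46), np.in
[... 1940 characters left out ...]
 np.int64(32)), (np.int64(-8), np.int64(68), np.int64(36)), (np.int64(-13), np.int64(68), np.int64(35)), (np.int64(-18), np.int64(69), np.int64(35))]
224 [(np.int64(-3), np.int64(64), np.int64(29)), (np.int64(-8), np.int64(69), np.int64(31)), (np.int64(-14), np.int64(68), np.int64(30)), (np.int64(356), np.int64(891), np.int64(667))]
226 [(np.int64(-4), np.int64(63), np.int64(23)), (np.int64(-11), np.int64(64), np.int64(22)), (np.int64(-14), np.int64(68), np.int64(24)), (np.int64(-21), np.int64(64), np.int64(20))]
228 [(np.int64(-9), np.int64(52), np.int64(8)), (np.int64(-11), np.int64(65), np.int64(17)), (np.int64(-7), np.int64(84), np.int64(31)), (np.int64(-11), np.int64(87), np.int64(32))]
```

>>> jog_arm:
  offset:
    - [0, -0.5, 3]
    - [0, 0, 3]
    - [0, 0, 3]
    - [0, 0, 2]
    - [0, 0, 0]
  delta_rot:
    - [0, 0, 0]
    - [0, 0, 0]
    - [0, 0, 0]
    - [0, 0, 0]
    - [0, 0, 0]
  jaw: [100, 100, 100, 100, 100]

```text
time: 4.0
tool_pos: [468.2, 51.3, 43.0]
tcp_rot: [179.8, 0.1, 116.9]
ft_force: [-1.6, 0.4, 5.0]
finger_gap: 85.5
```

```bash
python3 snap.py 4
```

```text
t 4.0 tcp [468.2  51.3  43. ] rot [1.7980e+02 1.3000e-01 1.1694e+02] box [-13.7  11.8  -7. ] F [-1.6  0.4  5. ] gap 85.5 q [   0.   -2.  116.   -0.   66. -117.]
offset tool [ 1.7 -1.3  5. ] rotvec [0.2  0.13 0.14]
```

View pics/k4_side.png

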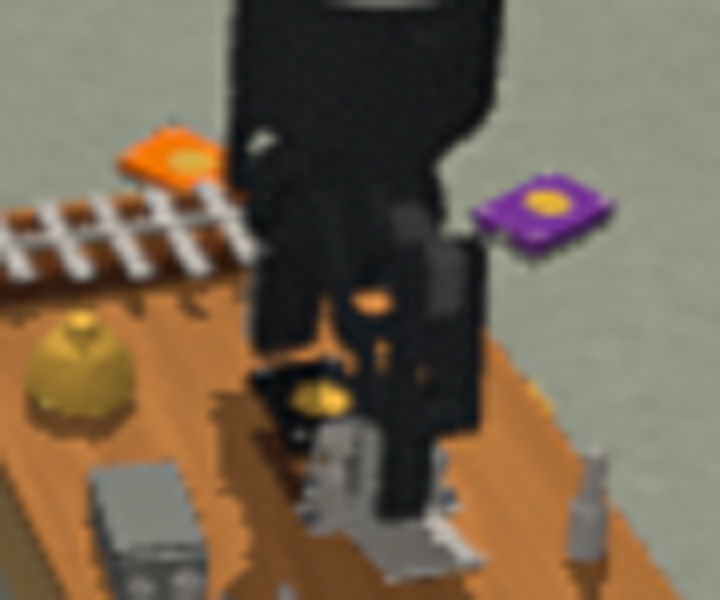

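>>> jog_arm:
  offset:
    - [0.5, -1, 2]
    - [0, 0, 1.5]
    - [0, 0, 1.5]
  delta_rot:
    - [0.2, 0, 0]
    - [0, 0, 0]
    - [0, 0, 0]
  jaw: [100, 100, 100]

```text
time: 4.35
tool_pos: [468.8, 50.1, 39.6]
tcp_rot: [179.9, 0.3, 116.9]
ft_force: [-3.2, -6.2, 8.4]
finger_gap: 85.4
```

```bash
python3 st.py
```

```text
t 4.35 tcp [468.8  50.1  39.6] rot [179.9    0.31 116.94] box [-13.8  10.5 -10.4] F [-3.2 -6.2  8.4] gap 85.4 q [   0.   -2.  116.   -0.   66. -117.]
offset tool [ 3.  -1.2  1.6] rotvec [0.1  0.31 0.14]
```

>>> jog_arm:
  offset:
    - [1, -1, 1]
    - [1, -0.5, 1]
    - [0, 0, 0]
  delta_rot:
    - [0, 0.3, 0]
    - [0, 0, 0]
    - [0, 0, 0]
  jaw: [100, 100, 100]

```text
time: 4.65
tool_pos: [468.8, 50.1, 39.8]
tcp_rot: [179.7, 0.2, 116.9]
ft_force: [-4.2, 2.3, 5.7]
finger_gap: 85.3
```

```bash
python3 snap.py 5
```

```text
t 4.65 tcp [468.8  50.1  39.8] rot [179.73   0.2  116.94] box [-13.8  10.4 -10.2] F [-4.2  2.3  5.7] gap 85.3 q [  -0.   -2.  116.   -0.   66. -117.]
offset tool [ 3.1 -1.2  1.8] rotvec [0.27 0.2  0.14]
```

View pics/k5_side.png

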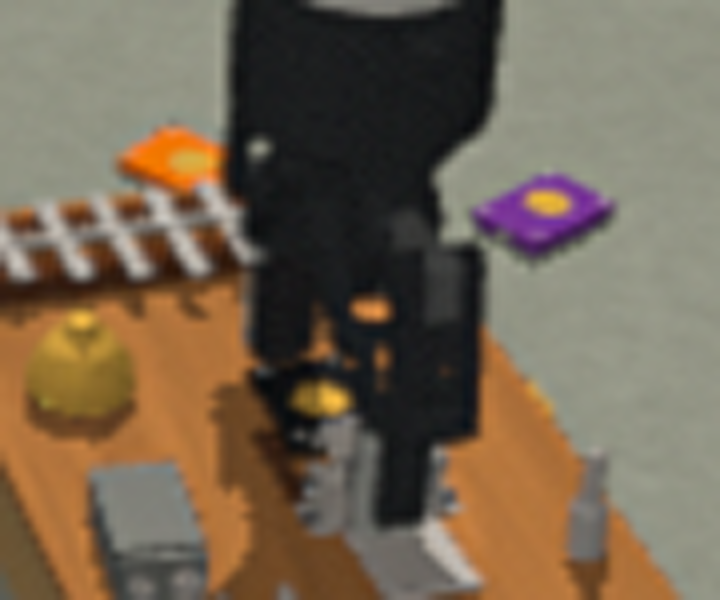

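```bash
cat >tail.py <<'E'
import sys
from h import *
d=np.load(f"pics/side_d{sys.argv[1]}.npy");B=tobox(cloud("side",d));img=cv2.imread(f"pics/side{sys.argv[1]}.png").astype(int)
g=(img.max(-1)-img.min(-1)<25)&(img.mean(-1)>95)
m=g&(abs(B[...,0]+15)<13)&(B[...,1]>58)&(B[...,1]<100)&(B[...,2]>-4)&(B[...,2]<34)
q=B[m];print("tail n",len(q))
A=np.c_[q[:,1]-41.5,np.ones(len(q))];print("slope,icpt",np.linalg.lstsq(A,q[:,2],rcond=None)[0],"ymax",q[:,1].max())
for y in range(58,100,4):
    k=q[(q[:,1]>=y)&(q[:,1]<y+4)]
    if len(k):print(y,len(k),np.median(k[:,2]).round(1))
E
python3 tail.py 4;python3 tail.py 5
```

```text
tail n 77
slope,icpt [-0.02161369 11.63840443] ymax 90.32379626581294
58 15 7.1
62 14 7.3
66 6 7.1
70 11 8.7
74 6 9.6
78 8 10.7
82 5 10.5
86 9 12.7
90 3 14.0
tail n 97
slope,icpt [-0.11063793  8.38830808] ymax 92.38485989724988
58 21 4.2
62 13 1.7
66 6 3.5
70 11 3.9
74 13 3.8
78 11 3.3
82 8 4.1
86 13 4.7
90 1 6.4
```

>>> jog_arm:
  offset:
    - [3, -1, 1.5]
    - [3, 0, 1]
    - [3, 0, 1]
    - [0, 0, 0.5]
  delta_rot:
    - [0.2, 0.2, 0]
    - [0, 0, 0]
    - [0, 0, 0]
    - [0, 0, 0]
  jaw: [100, 100, 100, 100]

```text
time: 5.1
tool_pos: [468.9, 55.1, 39.9]
tcp_rot: [179.6, 0.5, 116.9]
ft_force: [-2.9, 1.6, 4.2]
finger_gap: 85.4
```

```bash
python3 snap.py 6; python3 tail.py 6
```

```text
t 5.1 tcp [468.9  55.1  39.9] rot [179.55   0.47 116.91] box [-11.5  14.9 -10.1] F [-2.9  1.6  4.2] gap 85.4 q [   1.   -2.  116.   -0.   65. -116.]
offset tool [-1.3 -3.6  1.9] rotvec [0.45 0.47 0.12]
tail n 87
slope,icpt [-0.11865127  7.66338677] ymax 89.71686468833234
58 2 13.7
62 15 3.1
66 12 3.2
70 10 2.9
74 14 2.9
78 13 2.7
82 11 3.5
86 10 3.4
```

View pics/k6_side.png

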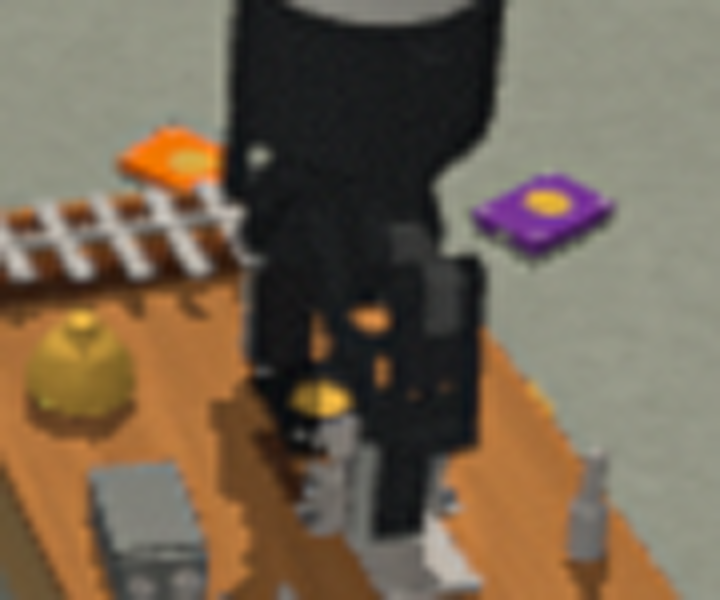

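>>> jog_arm:
  offset:
    - [0, -3.5, 0.5]
    - [2, -1, 1]
    - [3, -0.5, 1]
    - [3, -0.5, 1]
    - [0, 0, 0.5]
  delta_rot:
    - [0.4, 0.4, 0.1]
    - [0, 0, 0]
    - [0, 0, 0]
    - [0, 0, 0]
    - [0, 0, 0]
  jaw: [100, 100, 100, 100, 100]

```text
time: 5.65
tool_pos: [466.4, 58.4, 40.0]
tcp_rot: [179.4, 0.5, 116.8]
ft_force: [-2.0, 0.6, 3.5]
finger_gap: 85.3
```

```bash
python3 snap.py 7; python3 tail.py 7|head -2
```

```text
t 5.65 tcp [466.4  58.4  40. ] rot [179.37   0.48 116.76] box [-12.1  18.9 -10. ] F [-2.   0.6  3.5] gap 85.3 q [   1.   -3.  117.   -0.   65. -116.]
offset tool [-5.4 -2.9  2. ] rotvec [ 0.63  0.48 -0.04]
tail n 72
slope,icpt [-0.15145066  9.42848612] ymax 89.74385188362709
```

View pics/k7_side.png

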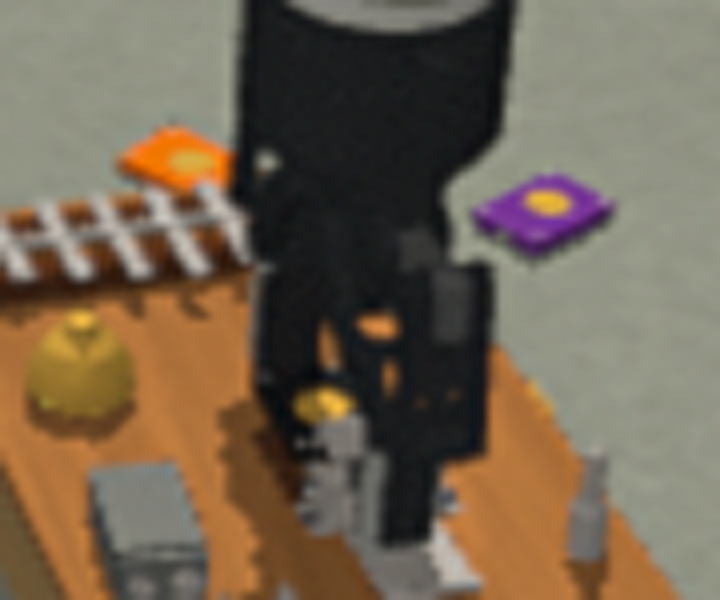

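>>> jog_arm:
  offset:
    - [3, -1.5, 0]
    - [2, -1, -1]
    - [2, -0.5, -1]
    - [2, -0.5, -1]
    - [0, 0, 0]
  delta_rot:
    - [0.3, 0.3, 0]
    - [0, 0, 0]
    - [0, 0, 0]
    - [0, 0, 0]
    - [0, 0, 0]
  jaw: [100, 97, 94, 92, 92]
  newtons: 20

```text
time: 6.2
tool_pos: [462.5, 64.3, 45.1]
tcp_rot: [179.3, 0.4, 116.7]
ft_force: [-0.7, -1.5, 3.8]
finger_gap: 78.5
```

```bash
python3 snap.py 8; python3 tail.py 8
```

```text
t 6.2 tcp [462.5  64.3  45.1] rot [179.32   0.44 116.73] box [-12.9  25.9  -4.9] F [-0.7 -1.5  3.8] gap 78.5 q [   2.   -4.  117.   -0.   66. -115.]
offset tool [-12.4  -2.1   7.2] rotvec [ 0.68  0.44 -0.07]
tail n 66
slope,icpt [-0.13161816 13.0132906 ] ymax 90.29758537190601
62 2 4.3
66 4 5.3
70 14 6.9
74 13 6.1
78 11 6.5
82 8 7.1
86 13 7.7
90 1 8.0
```

View pics/k8_side.png

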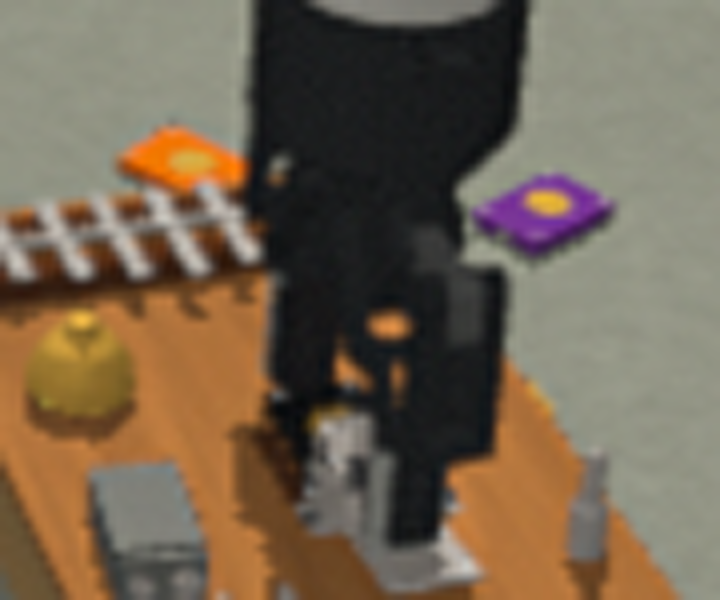

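>>> jog_arm:
  offset:
    - [0, -1, 2]
    - [0, -0.5, 2]
  delta_rot:
    - [0.5, 0.4, 0]
    - [0, 0, 0]
  jaw: [92, 92]

```text
time: 6.45
tool_pos: [462.4, 63.7, 41.6]
tcp_rot: [179.7, 0.1, 116.7]
ft_force: [1.4, -2.1, 16.9]
finger_gap: 78.5
```

```bash
python3 snap.py 9; python3 tail.py 9
```

```text
t 6.45 tcp [462.4  63.7  41.6] rot [1.7972e+02 6.0000e-02 1.1673e+02] box [-13.4  25.5  -8.4] F [ 1.4 -2.1 16.9] gap 78.5 q [   1.   -3.  117.    0.   66. -115.]
offset tool [-12.   -1.6   3.6] rotvec [ 0.28  0.06 -0.07]
tail n 70
slope,icpt [-0.27890037 14.79728894] ymax 89.31991213264851
58 1 3.4
62 1 2.4
66 4 1.7
70 17 4.4
74 14 2.9
78 14 2.4
82 12 2.0
86 7 3.5
```

View pics/k9_side.png

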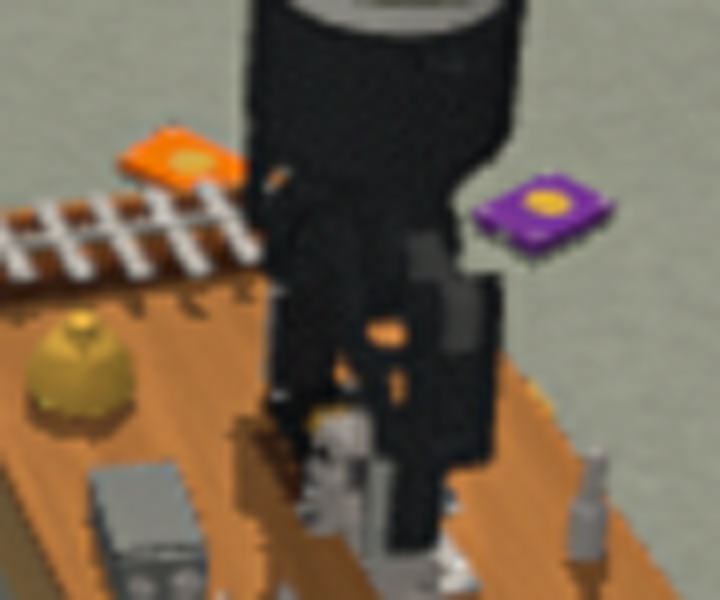

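>>> jog_arm:
  offset:
    - [3, -1, 0]
    - [3, -0.5, 0.3]
    - [2, -0.5, 0.3]
  delta_rot:
    - [0.2, 0, 0]
    - [0, 0, 0]
    - [0, 0, 0]
  jaw: [92, 92, 92]

```text
time: 6.8
tool_pos: [458.8, 68.9, 42.0]
tcp_rot: [179.8, 0.2, 116.7]
ft_force: [2.4, -5.2, 7.9]
finger_gap: 78.5
```

```bash
python3 snap.py 10; python3 tail.py 10
```

```text
t 6.8 tcp [458.8  68.9  42. ] rot [179.83   0.19 116.69] box [-14.3  31.7  -8. ] F [ 2.4 -5.2  7.9] gap 78.5 q [   2.   -3.  117.   -0.   66. -114.]
offset tool [-18.2  -0.7   4. ] rotvec [ 0.17  0.19 -0.11]
tail n 61
slope,icpt [-0.22063124 15.31120059] ymax 90.32425561803439
58 2 2.6
62 1 2.7
66 2 1.4
70 1 16.2
74 16 8.8
78 18 3.5
82 7 3.5
86 13 4.1
90 1 4.2
```

View pics/k10_side.png

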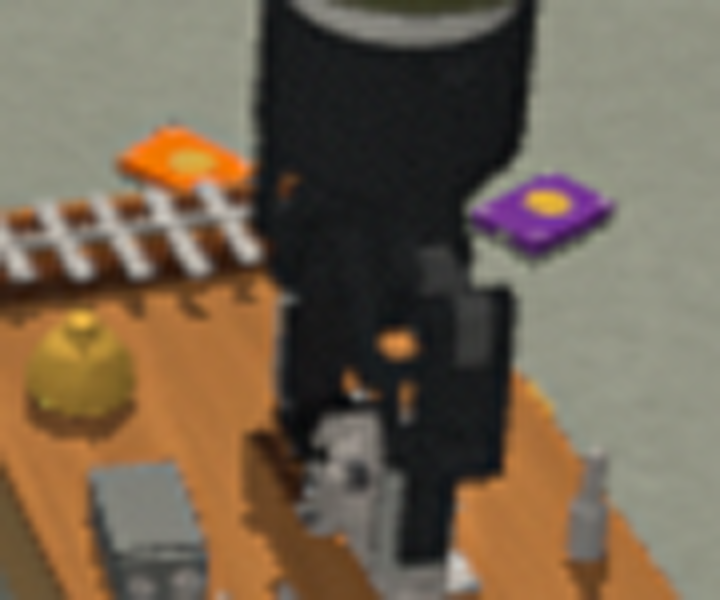

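>>> jog_arm:
  offset:
    - [2, 0, 0.3]
    - [2, 0, 0.3]
  delta_rot:
    - [0, 0, 0]
    - [0, 0, 0]
  jaw: [92, 92]

```text
time: 7.05
tool_pos: [458.0, 71.3, 42.1]
tcp_rot: [179.8, 0.3, 116.7]
ft_force: [1.1, -6.5, 8.6]
finger_gap: 78.5
```

```bash
python3 st.py
```

```text
t 7.05 tcp [458.   71.3  42.1] rot [179.8    0.32 116.68] box [-13.8  34.2  -7.9] F [ 1.1 -6.5  8.6] gap 78.5 q [   3.   -4.  117.   -0.   66. -114.]
offset tool [-20.7  -1.2   4.2] rotvec [ 0.2   0.32 -0.12]
```

>>> jog_arm:
  offset:
    - [2, -0.5, 0.3]
    - [2, -0.5, 0.3]
  delta_rot:
    - [0, 0.2, 0]
    - [0, 0, 0]
  jaw: [92, 92]

```text
time: 7.25
tool_pos: [457.5, 72.3, 42.2]
tcp_rot: [179.7, 0.4, 116.7]
ft_force: [6.7, -12.4, 3.8]
finger_gap: 78.5
```

```bash
python3 st.py
```

```text
t 7.25 tcp [457.5  72.3  42.2] rot [179.71   0.41 116.69] box [-13.8  35.4  -7.8] F [  6.7 -12.4   3.8] gap 78.5 q [   3.   -4.  117.   -0.   66. -114.]
offset tool [-21.9  -1.1   4.4] rotvec [ 0.29  0.41 -0.11]
```

>>> jog_arm:
  offset:
    - [1.5, 0, 0.8]
    - [2, 0, 0.8]
  delta_rot:
    - [0, 0, 0]
    - [0, 0, 0]
  jaw: [92, 92]

```text
time: 7.45
tool_pos: [457.8, 72.3, 42.0]
tcp_rot: [179.7, 0.7, 116.7]
ft_force: [0.6, -13.3, 15.9]
finger_gap: 79.0
```

```bash
python3 snap.py 11; python3 tail.py 11
```

```text
t 7.45 tcp [457.8  72.3  42. ] rot [179.71   0.74 116.69] box [-13.6  35.2  -8. ] F [  0.6 -13.3  15.9] gap 79.0 q [   3.   -4.  118.   -1.   66. -113.]
offset tool [-21.7  -1.4   4.3] rotvec [ 0.29  0.74 -0.11]
tail n 44
slope,icpt [-0.05392943  7.56876689] ymax 89.70704247603089
58 1 3.0
62 1 4.0
66 1 1.0
74 3 2.1
78 14 4.7
82 16 2.5
86 8 3.4
```

View pics/k11_side.png

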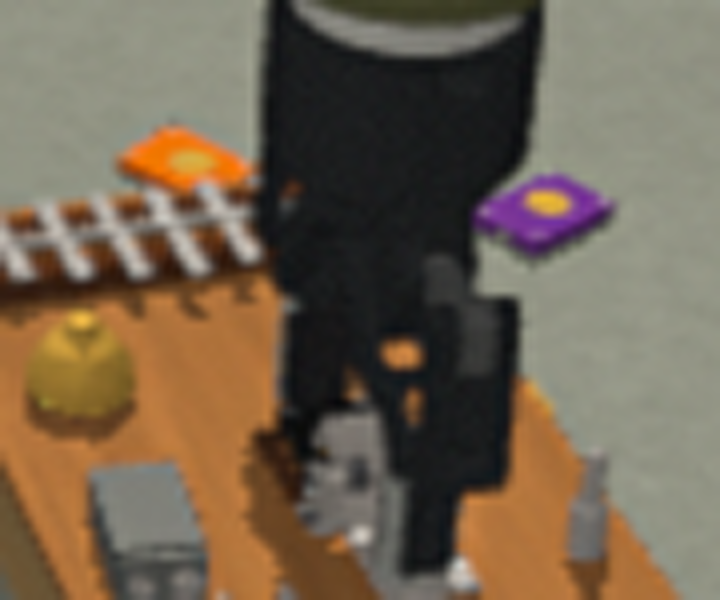

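>>> jog_arm:
  offset:
    - [-2, 0, 0.3]
    - [-1, 0, 0]
    - [0, 0, -2]
    - [0, 0, -3]
    - [0, 0, -3]
    - [0, 0, -4]
  delta_rot:
    - [0, 0, 0]
    - [0, 0, 0]
    - [0, 0, 0]
    - [0, 0, 0]
    - [0, 0, 0]
    - [0, 0, 0]
  jaw: [92, 92, 92, 92, 92, 92]

```text
time: 8.1
tool_pos: [456.4, 71.7, 52.8]
tcp_rot: [180.0, 0.3, 116.6]
ft_force: [-0.2, 0.4, -0.2]
finger_gap: 78.7
```

```bash
python3 snap.py 12; python3 tail.py 12
```

```text
t 8.1 tcp [456.4  71.7  52.8] rot [179.98   0.32 116.65] box [-15.1  35.3   2.8] F [-0.2  0.4 -0.2] gap 78.7 q [   3.   -5.  117.   -0.   67. -114.]
offset tool [-21.7   0.2  14.9] rotvec [ 0.02  0.32 -0.15]
tail n 49
slope,icpt [0.25503711 4.07438935] ymax 91.92821429365826
58 2 7.4
62 1 6.6
66 4 7.9
70 1 10.3
74 5 9.9
78 19 14.8
82 8 12.1
86 7 12.3
90 2 14.5
```

View pics/k12_side.png

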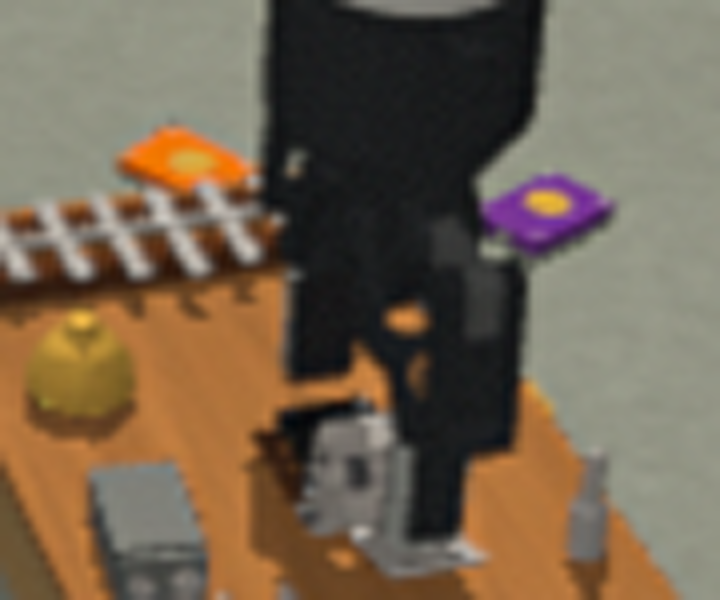

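Released with zero force. Slope of about 0.25 agrees with a grip angle near 0.36. Retreating up and away to view.

>>> jog_arm:
  offset:
    - [0, 0, -10]
    - [0, 0, -25]
    - [0, 0, -40]
    - [0, 0, -40]
    - [30, 0, -20]
    - [40, 0, 0]
    - [40, 0, 0]
    - [40, 0, 0]
    - [40, 0, 0]
    - [40, 0, 0]
    - [40, 0, 0]
    - [40, 0, 0]
    - [0, 0, 0]
  delta_rot:
    - [0, 0, 0]
    - [0, 0, 0]
    - [0, 0, 0]
    - [0, 0, 0]
    - [0, 0, 0]
    - [0, 0, 0]
    - [0, 0, 0]
    - [0, 0, 0]
    - [0, 0, 0]
    - [0, 0, 0]
    - [0, 0, 0]
    - [0, 0, 0]
    - [0, 0, 0]
  jaw: [92, 92, 92, 92, 92, 92, 92, 92, 92, 92, 92, 92, 92]

```text
time: 9.45
tool_pos: [306.7, 357.0, 197.3]
tcp_rot: [-179.7, 0.2, 116.4]
ft_force: [0.7, -1.4, -0.1]
finger_gap: 78.6
```

```bash
python3 snap.py 13; python3 tail.py 13; python3 - <<'E'
from h import *
p,d=cams.snapshot("top");np.save("pics/top_d13.npy",d);img=np.ascontiguousarray(p[:,:,::-1]);cv2.imwrite("pics/top13.png",img)
big=cv2.resize(img[185:285,180:290],None,fx=6,fy=6,interpolation=cv2.INTER_CUBIC);cv2.imwrite("pics/k13_top.png",big)
B=tobox(cloud("top",d));hsv=cv2.cvtColor(img,cv2.COLOR_BGR2HSV)
m=(abs(B[...,0]+15)<24)&(B[...,1]>-50)&(B[...,1]<45)&(B[...,2]>-6)&(hsv[...,2]<50)
k,lab,st,cen=cv2.connectedComponentsWithStats(m.astype(np.uint8))
for i in range(1,k):
    if st[i,4]>15:
        ys,xs=np.nonzero(lab==i);P=tobox(ray("top",np.c_[xs,ys],57.));r=cv2.minAreaRect(P[:,:2].astype(np.float32));print(cen[i].round(),"rear y",P[:,1].min().round(1),r)
q=B[(abs(B[...,0]+15)<12)]
for y in range(-12,92,4):
    w=q[(q[:,1]>=y)&(q[:,1]<y+4)];print(y,np.median(w[:,2]).round(1),end="; ")
E
```

```text
t 9.45 tcp [306.7 357.  197.3] rot [-179.67    0.2   116.38] box [-20.1 357.5 147.3] F [ 0.7 -1.4 -0.1] gap 78.6 q [ 43. -12. 107.  -0.  85. -73.]
offset tool [-343.4    8.5  160.4] rotvec [-0.33  0.2  -0.42]
tail n 69
slope,icpt [0.23057274 2.09019692] ymax 90.05363454770557
58 11 6.7
62 5 7.1
66 11 8.0
70 9 8.9
74 9 9.8
78 6 10.8
82 8 12.0
86 9 12.3
90 1 15.3
[245. 239.] rear y -2.6 ((-16.654197692871094, 8.591829299926758), (28.106266021728516, 23.136165618896484), 2.359657049179077)
-12 0.8; -8 1.5; -4 7.0; 0 7.5; 4 6.5; 8 7.0; 12 5.8; 16 8.3; 20 13.2; 24 21.3; 28 20.3; 32 17.6; 36 18.6; 40 15.9; 44 9.4; 48 5.7; 52 6.1; 56 6.2; 60 7.1; 64 9.8; 68 7.9; 72 9.7; 76 11.6; 80 11.7; 84 13.4; 88 -1.2;
```

View pics/k13_side.png

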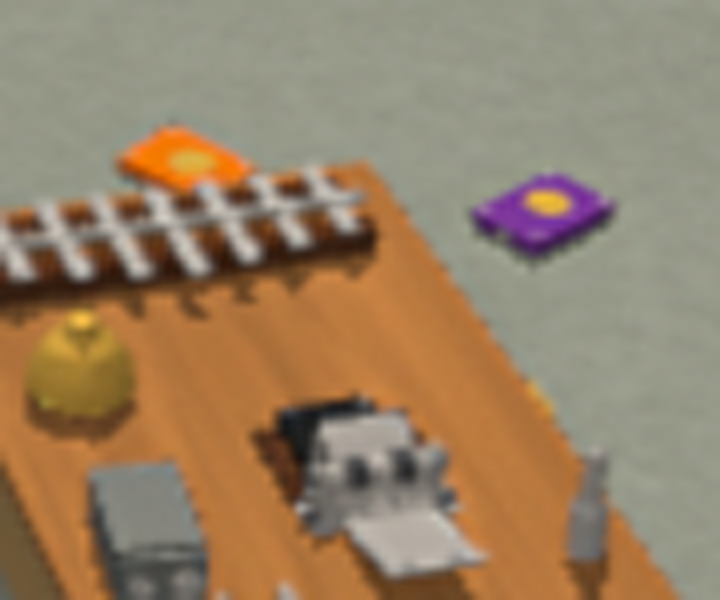

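View pics/k13_top.png

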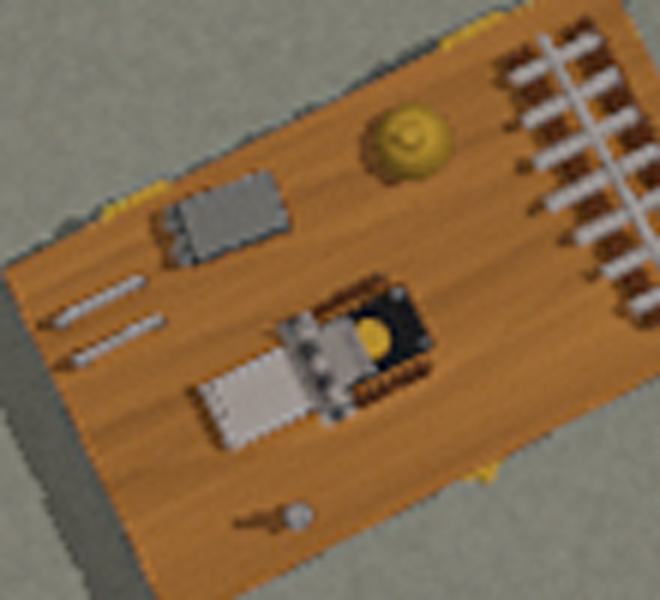

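The side and top pictures show the pickup seated flat and square under the jaw. Its rear edge is near top-crop (420,320), and the tail is partly raised: slope 0.23, so clip ≈ 0.37 rad. Bystanders look unmoved.

```bash
python3 -c "
from bench import r
print(r.hand_in())"
```

```text
the job is handed in; nothing more can be done
None
```

I fitted the pickup into the clip and handed the job in at about 9.5 s of the 32 s. No verdict is reported, so what follows rests on my own checks.

**What I did:** One fingertip pressed the tail flat. With it held down, the other fingertip slid the pickup under the jaw until it met the stop. There it stopped moving, with about 13 N of push back. I then backed off about 1 mm, let the tail up and moved the arm clear.

**Last checks, all from the camera images:**
- **Position:** the pickup's rear edge was at box y −3 to −4 mm; home would put it at about −4. That target depends on my own estimate of the pin's position, good to a few millimetres.
- **Flat and square:** the pickup's top was about 7 mm above the lid, and it was turned about 2° from the track.
- **Sideways:** its visible part was centred about 1.7 mm off the track line, inside the 5 mm limit.
- **Grip:** the tail's slope was about 0.23 rad, which puts the clip at about 0.37 rad, inside the 0.30–0.42 range.
- **Contact and bystanders:** the wrist force was back to its no-contact level and the arm was clear. The battery, bell and plug looked unmoved. I did not check the table bystanders closely, but the arm went nowhere near them.

**One shaky moment:** partway through the push the tail rose a few millimetres, to about 0.47 rad by my estimate. That is still above the 0.41 and 0.43 limits. I pressed it flat again before finishing the push.

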